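# Tip a batch of gingerbread from the two-way tipping pan into the empty gift box

## Robot

A 7-joint arm with a two-finger parallel gripper is mounted at the origin on a cart in front of the work surface, level with it; the furniture and walls round the work are solid. World frame = base frame: x ahead of the robot, y to its left, z up, the work surface at z = 0. Lengths are in m, angles in rad, forces in N, time in s.
With the tool pointing down it reaches from about 0.4 to 0.85 m from the base axis. Payload 4.4 kg.
Tool frame: the origin (TCP) lies on the front face of the gripper's body, between the roots of the fingers; the fingertips stand 97 mm ahead of it and the grasp point (between the pads) lies 78 mm ahead of it; z points along the fingers, y is the direction in which the jaws open and shut (so a half turn about z gives the same grasp; the last joint's range is limited). The gripper opens to 94 mm and grips with 3 to 60 N. Pads are 16 mm wide; open, the fingers measure 119 mm over their backs; the gripper's body (75 mm by 177 mm) begins 78 mm behind the grasp point.
Start: joints at [-1.336, 0.628, 0.038, 1.517, -0.027, 0.996, -0.02], TCP at [0.193, 0.621, 0.303] pointing down, gripper open.
Joint ranges: [-3.06, 3.06], [-0.37, 2.12], [-1.25, 1.32], [0.18, 2.47], [-1.1, 4.24], [0.23, 1.98], [-2.94, 2.94]. Speed limits (rad/s): [2.57, 2.57, 3.14, 3.14, 3.14, 3.14, 3.14].

## Interface

Orientations are given as a rotation vector (axis times angle).
In Python, from station import arm gives the robot as it stands. Calls block until the motion is done:
- arm.goto(position, orientation): joint-space move of the TCP to a pose.
- arm.move_straight(position, orientation=None, feed=0.15): straight line of the TCP; orientation=None keeps the orientation; feed is the mean speed in m/s.
- arm.move_j(angles): joint-space move.
- arm.grip(opening, f_grip=None): finger opening in m; f_grip is the grip in N (None keeps the last); returns when the fingers have stopped.
- arm.wait(seconds).
- arm.solve_ik(position, orientation): joint angles nearest the present ones, or None.
- arm.observe(): the state.
- arm.snapshot(name): name is "scene" or "top" or "wrist"; returns the picture (480x640x3 uint8, red, green, blue); there is no depth.
- arm.calibration(name): a dict with "K" (3x3 intrinsics, pixels), "position" and "rotation" of the camera in the world. Camera axes: x right, y down, z forward; pixel columns grow to the right and rows downward; lengths in m; the calibration is good to about 2 mm. A picture is of the moment at which its call begins: read the wrist's pose just before it. calibration takes no time and is no camera call; for the wrist camera it gives the pose at the moment of the call.
A pose or a line that the arm cannot do raises arm.Unreachable and nothing moves.
- arm.close_job(): hands the job in, once; it reports no verdict.
The state is a dict: "t": time; "q": joint angles; "qd": joint speeds; "joint_torque": joint torques, N m; "tcp_pos": TCP position; "eef_rot": TCP orientation; "contact_force": force on the tool from outside, world axes, zero at the start; "torque": the same for the moment, N m; "grip_width": finger opening in m.
Only numpy, scipy, OpenCV 4.12 (cv2) and the standard library are available. Lean on these libraries where they do the work, as an engineer would, in place of code of your own. Each camera call takes 0.05 s, during which the arm holds its last target.

## Task

Box up the batch of six gingerbreads that lies in the tipping pan: slide the empty open kraft box, on whichever side of the stand it is, straight back until it stands flush against the stop bar under the chute, then push the red-knobbed lever right over to that side so that all six slide down the chute into the box. Then set the pan level again for the next batch. Leave the filled, closed gift box on the other side of the stand where it is.

Things in the scene. Friction and masses are not known exactly. Their poses are not given: they have to be found in the camera images.
- stand: fixed steel filling stand, base 200 x 140 mm; origin on the bench under its middle, x away from the robot, y to the left, z up, turned by up to 6 degrees. Pan on top; a steel chute slopes down 43 degrees to the left and one to the right, each 152 mm wide, lower end at y = 150 mm either side, its underside 81 mm above the bench. Behind, a stop bar (y -340 to 340 mm, 42 mm high), near face at x = 92 mm
- bay_left (a point): on the bench, the middle of the box's place under the left chute (stand x = 0, y = +215 mm). A box with its middle within a few mm of this touches the stop bar with its far face; its inner edge is then 55 mm under the chute's end. Axes as the stand's
- bay_right (a point): the same for the right chute (stand x = 0, y = -215 mm)
- tip_pan (a joint): angle (rad) of pan and lever: 0 (start) = pan level, lever upright; positive = lever leaned and pan tipped to the left (+y), negative = right; stops at 0.87 either way. Stiff: friction 0.35 N m (3 to 4 N at the knob), stays where it is left. Pan 210 mm along y, 144 mm along x, open at both ends, floor 238 mm above the bench, side walls 40 mm high; the load slides out of the end that is down
- lever_knob (a point): centre of the red ball knob, 30 mm diameter, on top of the lever on the robot's side of the stand: a round steel rod, 11 mm diameter. 328 mm above the bench with the pan level; moves on an arc of 108 mm radius about point axle in the stand's y-z plane
- axle (a point): the pan's pivot line at the lever's hub, 220 mm above the bench (stand x = -118 mm, y = 0); the axle runs along the stand's x
- carton: the empty open kraft box, lid off, plain kraft inside: 180 mm along its x, 240 mm along its y, 60 mm high, walls 4 mm, 0.2 kg, loose. Origin at the centre of its underside, axes about as the stand's. It stands 50 to 100 mm in front of its place, left or right of the stand (differs from start to start), its middle within 20 mm of the bay's middle line
- full_box: filled, closed kraft gift box, iced gingerbread seen through its window lid, 145 mm deep, 234 mm across, 62 mm high, 0.45 kg, in front of the other bay. Origin at the centre of its underside. To be left where it stands
- round_1: round, 62 mm diameter, red icing with white star, 18 mm thick, 60 g, a loose gingerbread; one of the six lying in the pan; origin at the centre of its underside
- round_2: round, 62 mm diameter, blue icing with white star, 18 mm thick, 60 g, a loose gingerbread; one of the six lying in the pan; origin at the centre of its underside
- heart_1: brown heart with white icing outline and white dots, 62 mm wide, 56 mm high, 18 mm thick, 60 g, a loose gingerbread; one of the six lying in the pan; origin at the centre of its underside, about the middle of the heart
- heart_2: brown heart with white icing outline and red dots, 62 mm wide, 56 mm high, 18 mm thick, 60 g, a loose gingerbread; one of the six lying in the pan; origin at the centre of its underside, about the middle of the heart
- square_1: brown square with white zigzag icing and red dots, 60 x 60 mm, 18 mm thick, 60 g, a loose gingerbread; one of the six lying in the pan; origin at the centre of its underside
- square_2: brown square with white zigzag icing and green dots, 60 x 60 mm, 18 mm thick, 60 g, a loose gingerbread; one of the six lying in the pan; origin at the centre of its underside
Not all that is in view belongs to the job. What is shaped like the heart_2 but yellow is not meant.

How it is judged:
On the way, in this order (a step that is already met when the one before it is completed fails the run):
1. the empty box is home: its far face within about 8 mm of the stop bar, square to the stand within 4 degrees, under the chute (((y of carton in the frame of stand between 0.185 and 0.245 m and x of carton in the frame of stand above -0.006 m and angle between the x axis of carton and the x axis of stand, either way round below 0.07 rad) or (y of carton in the frame of stand between -0.245 and -0.185 m and x of carton in the frame of stand above -0.006 m and angle between the x axis of carton and the x axis of stand, either way round below 0.07 rad))), for 0.2 s.
2. with the box there (within about 12 mm), the pan is tipped right over to the side of the empty box (at least 0.75 rad of its 0.87) (((y of carton in the frame of stand between 0.185 and 0.245 m and x of carton in the frame of stand above -0.01 m and angle between the x axis of carton and the x axis of stand, either way round below 0.07 rad and value of joint tip_pan above 0.75 rad) or (y of carton in the frame of stand between -0.245 and -0.185 m and x of carton in the frame of stand above -0.01 m and angle between the x axis of carton and the x axis of stand, either way round below 0.07 rad and value of joint tip_pan below -0.75 rad))), for 0.2 s.
At the end, for the whole second after the job is handed in: all six gingerbreads lie at rest inside the kraft box (their middles within its walls and below its 60 mm rim), the box stands flat with its far face within about 20 mm of the stop bar, and the pan is level again within 0.14 rad (8 degrees) (x of round_1 in the frame of carton between -0.086 and 0.086 m and y of round_1 in the frame of carton between -0.116 and 0.116 m and z of round_1 in the frame of carton between -0.005 and 0.06 m and linear speed of each of round_1, round_2, heart_1, heart_2, square_1, square_2 below 0.03 m/s and x of round_2 in the frame of carton between -0.086 and 0.086 m and y of round_2 in the frame of carton between -0.116 and 0.116 m and z of round_2 in the frame of carton between -0.005 and 0.06 m and x of heart_1 in the frame of carton between -0.086 and 0.086 m and y of heart_1 in the frame of carton between -0.116 and 0.116 m and z of heart_1 in the frame of carton between -0.005 and 0.06 m and x of heart_2 in the frame of carton between -0.086 and 0.086 m and y of heart_2 in the frame of carton between -0.116 and 0.116 m and z of heart_2 in the frame of carton between -0.005 and 0.06 m and x of square_1 in the frame of carton between -0.086 and 0.086 m and y of square_1 in the frame of carton between -0.116 and 0.116 m and z of square_1 in the frame of carton between -0.005 and 0.06 m and x of square_2 in the frame of carton between -0.086 and 0.086 m and y of square_2 in the frame of carton between -0.116 and 0.116 m and z of square_2 in the frame of carton between -0.005 and 0.06 m and value of joint tip_pan between -0.14 and 0.14 rad and x of carton in the frame of stand above -0.02 m and angle between carton's own z axis and vertical below 0.06 rad and linear speed of carton below 0.02 m/s); the robot touches nothing.
It fails at once if the filled, closed box is moved by more than 20 mm (distance of full_box from where it was at the start of the episode above 0.02 m).
It also fails if it takes over 67 s, if anything falls off the work surface, if the arm or the gripper's body presses on something with over 40 N, if the wrist force passes 120 N, or if a joint passes its speed limit or range.

## Working session

There is one attempt and no reset: what is moved stays moved. The work goes in short steps, each a Python script; the robot and the scene stay as the last script left them, time stands still between calls to the robot, and variables do not carry over. Pictures are saved under pics/ and viewed, and the job is handed in when it is done.

```bash
ls; mkdir -p pics; python3 - <<'E'
from station import arm
import cv2
for n in ["scene","top","wrist"]:
    im=arm.snapshot(n); cv2.imwrite(f"pics/{n}0.png",im[:,:,::-1])
    c=arm.calibration(n); print(n,c)
print(arm.observe())
E
```

```text
pics
scene {'K': array([[436.34029202,   0.        , 317.24914746],
       [  0.        , 436.34029202, 244.47918801],
       [  0.        ,   0.        ,   1.        ]]), 'position': array([ 0.02406841, -0.65667772,  0.72118585]), 'rotation': array([-1.98172977,  0.83068605, -0.43999744])}
top {'K': array([[559.82773357,   0.        , 321.67726298],
       [  0.        , 559.82773357, 237.10175174],
       [  0.        ,   0.        ,   1.        ]]), 'position': array([ 0.51628829, -0.03872753,  1.34841204]), 'rotation': array([-2.1491683 ,  2.20205592, -0.09118267])}
wrist {'K': array([[334.34340362,   0.        , 318.61132507],
       [  0.        , 334.34340362, 236.59966194],
       [  0.        ,   0.        ,   1.        ]]), 'position': array([0.12763119, 0.64020542, 0.38343759]), 'rotation': array([2.37394735, 1.74753877, 0.20244713])}
{'t': 0.15, 'q': array([-1.335815  ,  0.62911521,  0.03847317,  1.51810909, -0.02699933,
        0.99626497, -0.01999315]), 'qd': array([ 0.00225022, -0.00208011,  0.00072586, -0.00227692, -0.000357  ,
       -0.00113191, -0.0021025 ]), 'joint_torque': array([ 1.68314105e-03, -5.50087094e+01,  1.14518512e+00, -1.86811996e+01,
       -5.20884327e-02,  2.09315837e-02,  1.04308106e-04]), 'tcp_pos': array([0.19245109, 0.6204938 , 0.30198701]), 'eef_rot': array([-4.70677920e-01, -3.10594336e+00,  2.14445379e-03]), 'contact_force': array([-0.23013812, -0.07361109,  0.2603548 ]), 'torque': array([-0.00180328, -0.0270799 ,  0.01408237]), 'grip_width': 0.0942426657450293}
```

View pics/scene0.png

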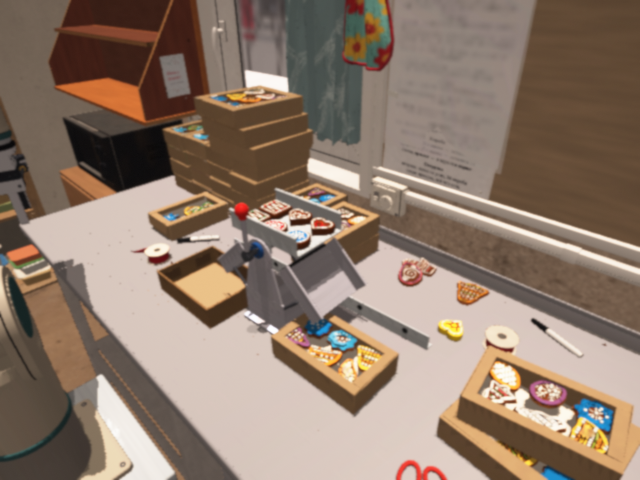

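View pics/top0.png

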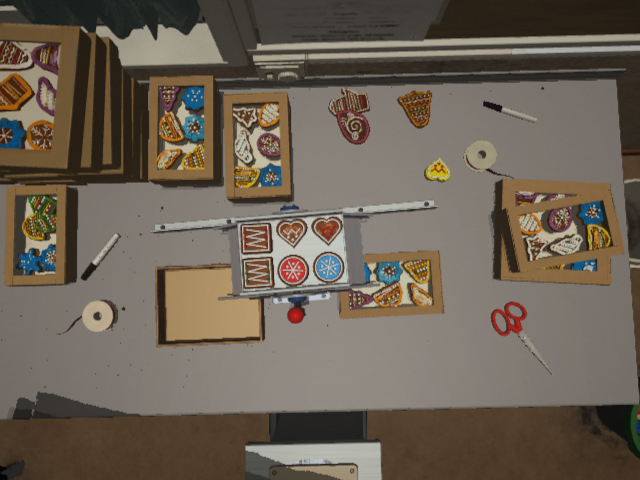

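The empty box is left of the stand (top image about (210,305)). The full box with iced biscuits is right at (392,283). I'll enlarge to measure.

```bash
python3 - <<'E'
import cv2
im=cv2.imread("pics/top0.png")
c=im[190:355,145:305]; cv2.imwrite("pics/c1.png",cv2.resize(c,None,fx=4.8,fy=3.6*4.8/3.6*0.75,interpolation=cv2.INTER_CUBIC))
c=im[190:340,290:450]; cv2.imwrite("pics/c2.png",cv2.resize(c,None,fx=4,fy=4,interpolation=cv2.INTER_CUBIC))
c=im[190:340,145:305]; cv2.imwrite("pics/c1.png",cv2.resize(c,None,fx=4,fy=4,interpolation=cv2.INTER_CUBIC))
c=im[250:355,145:285]; cv2.imwrite("pics/c3.png",cv2.resize(c,None,fx=5,fy=5,interpolation=cv2.INTER_CUBIC))
E
```

```text
(no output)
```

View pics/c1.png

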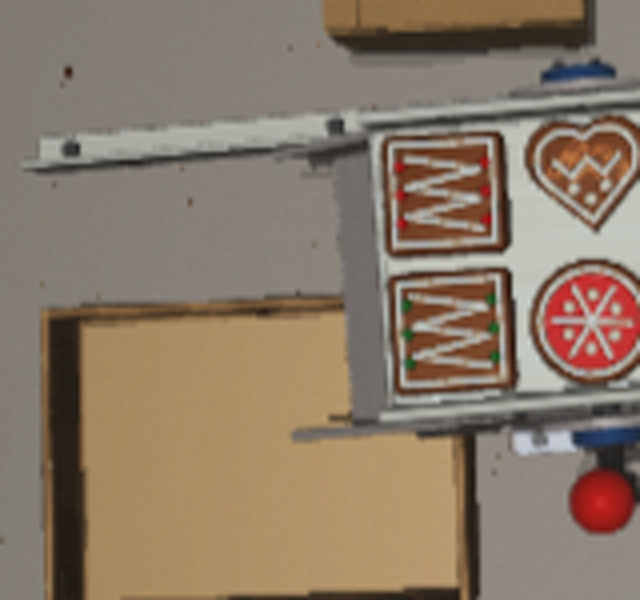

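View pics/c2.png

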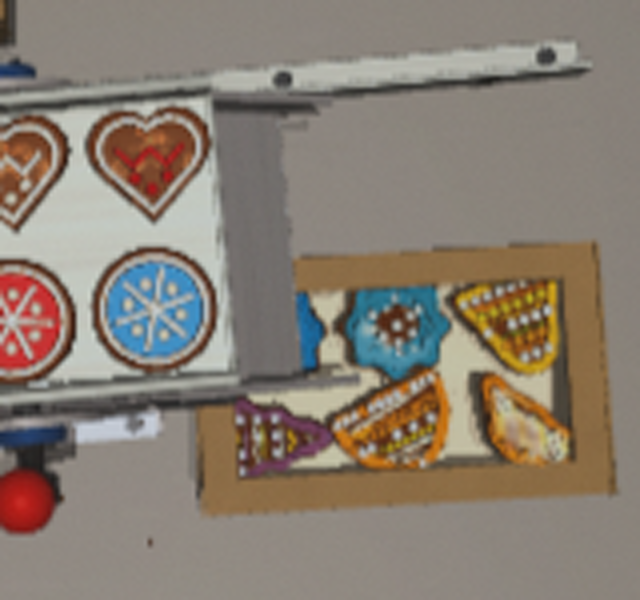

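View pics/c3.png

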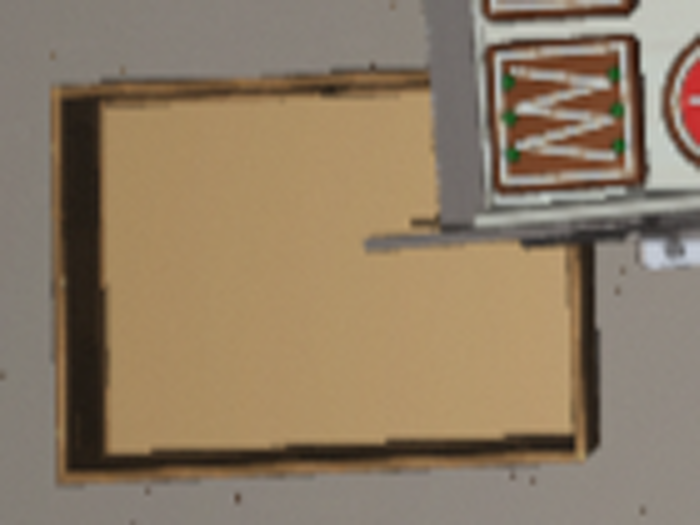

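```bash
cat > h.py <<'E'
import numpy as np
from scipy.spatial.transform import Rotation as R
from station import arm
def px(n,u,v,z,c=None):
    c=c or arm.calibration(n)
    d=R.from_rotvec(c['rotation']).as_matrix()@np.linalg.inv(c['K'])@[u,v,1]
    p=c['position']; return p+d*(z-p[2])/d[2]
def proj(n,P,c=None):
    c=c or arm.calibration(n)
    q=R.from_rotvec(c['rotation']).as_matrix().T@(np.array(P)-c['position']); q=c['K']@q; return q[:2]/q[2]
E
python3 - <<'E'
from h import *
np.set_printoptions(precision=4,suppress=True)
A=px("top",155,230,.042);B=px("top",433.75,207,.042)
A0=px("top",150.5,232,0.0);B0=px("top",437.5,207,0.0)
print("bar",A,B,np.linalg.norm(A-B),np.arctan2(-(A-B)[0],(A-B)[1]), np.linalg.norm(A0-B0),A0,B0,np.arctan2(-(A0-B0)[0],(A0-B0)[1]))
k=px("top",295.7,315.3,.328);print("knob",k)
th=np.arctan2(-(A-B)[0],(A-B)[1])
ex=np.array([np.cos(th),np.sin(th)]);ey=np.array([-np.sin(th),np.cos(th)])
O=k[:2]+.118*ex; print("O if knob x -118",O, "bar in stand", [( (P[:2]-O)@ex,(P[:2]-O)@ey) for P in (A,B,A0,B0)])
for p in [(155.4,267.6),(157,346.6),(262,342)]:
    P=px("top",*p,.06);print("carton",P,(P[:2]-O)@ex,(P[:2]-O)@ey)
for p in [(489/4+72.5+145-72.5,0)]: pass
for p in [(290+597/4,190+242/4),(290+617/4,190+494/4),(290+205/4,190+515/4)]:
    P=px("top",*p,.062);print("full",P,(P[:2]-O)@ex,(P[:2]-O)@ey)
E
```

```text
bar [0.6561 0.3544 0.042 ] [ 0.6943 -0.3016  0.042 ] 0.6570841111078277 0.05827882215605724 0.6984316340160065 [0.6559 0.3779 0.    ] [ 0.6998 -0.3191  0.    ] 0.06286916347705143
knob [0.4642 0.0135 0.328 ]
O if knob x -118 [0.582  0.0204] bar in stand [(np.float64(0.09340063910387683), np.float64(0.32916805741122607)), (np.float64(0.09340063910387682), np.float64(-0.3279160536966017)), (np.float64(0.09466282935094489), np.float64(0.35267595668603857)), (np.float64(0.09786885768126849), np.float64(-0.34574831893488656))]
carton [0.5671 0.3479 0.06  ] 0.0042240270327093205 0.32788058960920874
carton [0.3875 0.344  0.06  ] -0.17532968447587174 0.33442772318991887
carton [0.3921 0.105  0.06  ] -0.18459918412414908 0.09559321059743592
full [ 0.5905 -0.306   0.062 ] -0.010537201601598059 -0.32629156227006334
full [ 0.4466 -0.3113  0.062 ] -0.15450354207435812 -0.3232002672720302
full [ 0.4403 -0.0765  0.062 ] -0.14705517251910466 -0.08841694692148558
```

```bash
cat >> h.py <<'E'
np.set_printoptions(precision=4,suppress=True)
O=np.array([.582,.0204,0]); TH=.059
Rs=R.from_euler('z',TH).as_matrix()
def W(x,y,z): return O+Rs@np.array([x,y,z])
def S(p): return Rs.T@(np.asarray(p)-O)
def ori(a,phi=0.):
    # tool z forward-down tilted a from vertical toward stand +x; y = stand y; rolled phi to +y lean (about -x)
    z=np.array([np.sin(a),0,-np.cos(a)]);y=np.array([0,1,0]);x=np.cross(y,z)
    M=np.column_stack([x,y,z])
    return R.from_matrix(Rs@R.from_euler('x',-phi).as_matrix()@M)
def tcp(point,o,d): return np.asarray(point)-d*o.as_matrix()[:,2]
def push_pose(xface,y,z,a):  # tip centre such that leading edge at xface
    o=ori(a); return tcp(W(xface-.008*np.cos(a),y,z),o,.097),o.as_rotvec()
def knob_pose(phi,a,k=1.,r=.108,dz=0):
    o=ori(a,k*phi); return tcp(W(-.118,r*np.sin(phi),.22+r*np.cos(phi)),o,.078+dz),o.as_rotvec()
E
python3 - <<'E'
from h import *
for a in (0.0,.3,.5,.7):
  for x in (-.22,-.19,-.09):
    for z in (.025,.2):
      p,o=push_pose(x,.225,z,a); q=arm.solve_ik(p,o); print(a,x,z,p,None if q is None else np.array(q))
for a in (.3,.5,.7,.9):
  for k in (0,.5,1):
    print(a,k,[arm.solve_ik(*knob_pose(f,a,k)) is not None for f in (-.1,0,.3,.6,.9)], arm.solve_ik(*knob_pose(0,a,k,dz=.12)) is not None)
E
```

```text
0.0 -0.22 0.025 [0.3411 0.2316 0.122 ] [-0.4348  0.6801 -0.3323  2.2957  0.8293  0.2819  0.1237]
0.0 -0.22 0.2 [0.3411 0.2316 0.297 ] [-0.658   0.304  -0.0083  2.1449  0.0039  0.6926  0.9609]
0.0 -0.19 0.025 [0.3711 0.2333 0.122 ] [-0.5893  0.6753 -0.0524  2.2332  0.1404  0.236   0.8631]
0.0 -0.19 0.2 [0.3711 0.2333 0.297 ] [-0.6205  0.3394 -0.0064  2.0844  0.0032  0.7178  1.0008]
0.0 -0.09 0.025 [0.4709 0.2392 0.122 ] [-0.4803  0.735  -0.065   1.9948  0.1082  0.4149  1.0022]
0.0 -0.09 0.2 [0.4709 0.2392 0.297 ] [-0.521   0.461  -0.0032  1.8631  0.0019  0.8175  1.1047]
0.3 -0.22 0.025 [0.3129 0.2299 0.1177] None
0.3 -0.22 0.2 [0.3129 0.2299 0.2927] [-1.0561  0.2178  0.2376  2.3742  0.444   0.3711  0.4003]
0.3 -0.19 0.025 [0.3428 0.2317 0.1177] None
0.3 -0.19 0.2 [0.3428 0.2317 0.2927] [-0.9716  0.2491  0.2156  2.323   0.397   0.372   0.5051]
0.3 -0.09 0.025 [0.4426 0.2376 0.1177] [ 0.0235  0.975  -1.0608  2.2462  1.664   0.9721 -0.5509]
0.3 -0.09 0.2 [0.4426 0.2376 0.2927] [-0.7464  0.3571  0.1427  2.1306  0.2704  0.4151  0.7763]
0.5 -0.22 0.025 [0.2957 0.2289 0.1101] None
0.5 -0.22 
[... 460 characters left out ...]
6 0.2298 0.2742] None
0.7 -0.09 0.025 [0.4104 0.2357 0.0992] None
0.7 -0.09 0.2 [0.4104 0.2357 0.2742] [-0.9914  0.3965  0.1811  2.4667  2.0887  0.468  -1.2409]
0.3 0 [True, True, True, True, True] True
0.3 0.5 [True, True, True, True, True] True
0.3 1 [True, True, True, True, True] True
0.5 0 [True, True, True, True, True] True
0.5 0.5 [True, True, True, True, True] True
0.5 1 [True, True, True, True, True] True
0.7 0 [False, False, False, False, False] True
0.7 0.5 [False, False, False, True, True] True
0.7 1 [False, False, True, True, True] True
0.9 0 [False, False, False, False, False] False
0.9 0.5 [False, False, False, False, False] False
0.9 1 [False, False, False, False, False] False
```

```bash
python3 - <<'E'
from h import *
for z in (.08,.1,.12): print(z,S(px("top",218,298.6,z)))
Y=.247
p,o=push_pose(-.225,Y,.15,0); arm.goto(p,o)
p,o=push_pose(-.225,Y,.035,0); arm.move_straight(p,o)
f0=arm.observe()['contact_force']; print(arm.observe()['t'],f0,S(arm.observe()['tcp_pos']))
for x in (-.19,-.16,-.13,-.11,-.10):
    p,o=push_pose(x,Y,.035,0); arm.move_straight(p,o,feed=.06)
    s=arm.observe(); print(x,s['t'],Rs.T@(s['contact_force']-f0),S(s['tcp_pos']))
import cv2
for n in ("top","scene"): cv2.imwrite(f"pics/{n}1.png",arm.snapshot(n)[:,:,::-1])
E
```

```text
0.08 [-0.0782  0.1851  0.08  ]
0.1 [-0.078   0.1813  0.1   ]
0.12 [-0.0779  0.1775  0.12  ]Traceback (most recent call last):
  File "<stdin>", line 5, in <module>
station.Unreachable: the arm cannot follow that straight line within its joint ranges
```

```bash
python3 - <<'E'
from h import *
print(S(arm.observe()['tcp_pos']),arm.observe()['q'])
for x in (-.225,-.215,-.205,-.2,-.15,-.09):
  for z in (.15,.045,.035):
   for a in (0,-.1):
    q=arm.solve_ik(*push_pose(x,.247,z,a)); print(x,z,a,q)
E
```

```text
[-0.2326  0.2482  0.2472] [-0.6834  0.4017 -0.0436  2.1855  0.0317  0.5535  0.8804]
-0.225 0.15 0 [-0.6824  0.4014 -0.0429  2.1872  0.0319  0.5536  0.8807]
-0.225 0.15 -0.1 [-0.5957  0.4422 -0.0932  2.1108 -0.0296  0.6718  0.972 ]
-0.225 0.045 0 [-0.6978  0.6204 -0.0238  2.2727  0.0563  0.249   0.8581]
-0.225 0.045 -0.1 [-0.6033  0.6446 -0.0872  2.1903 -0.0141  0.3902  0.9679]
-0.225 0.035 0 [-0.6134  0.6451 -0.1453  2.2754  0.3716  0.2421  0.5383]
-0.225 0.035 -0.1 [-0.604   0.6656 -0.0865  2.1948 -0.0121  0.3648  0.967 ]
-0.215 0.15 0 [-0.6683  0.411  -0.0429  2.167   0.0321  0.5641  0.895 ]
-0.215 0.15 -0.1 [-0.585   0.4521 -0.0915  2.0896 -0.0274  0.6838  0.9827]
-0.215 0.045 0 [-0.6827  0.6253 -0.025   2.2512  0.0559  0.2656  0.8729]
-0.215 0.045 -0.1 [-0.5927  0.6504 -0.0849  2.168  -0.0134  0.4074  0.9799]
-0.215 0.035 0 [-0.6844  0.6477 -0.0227  2.256   0.058   0.2384  0.8709]
-0.215 0.035 -0.1 [-0.5934  0.671  -0.0842  2.1724 -0.0116  0.3824  0.9792]
-0.205 0.15 0 [-0.6548  0.4208 -0.0429  2.1465  0.0322  0.5749  0.9088]
-0.205 0.15 -0.1 [-0.5747  0.4622 -0.0899  2.0681 -0.0
[... 929 characters left out ...]
0.0297  2.1057  0.0502  0.373   0.9605]
-0.15 0.045 -0.1 [-0.5338  0.6936 -0.0703  2.0174 -0.0113  0.5181  1.0501]
-0.15 0.035 0 [-0.6002  0.683  -0.0282  2.1101  0.0521  0.3492  0.9587]
-0.15 0.035 -0.1 [-0.5343  0.7117 -0.0696  2.0214 -0.0106  0.496   1.0503]
-0.09 0.15 0 [-0.5317  0.5407 -0.0416  1.8909  0.0328  0.7106  1.0376]
-0.09 0.15 -0.1 [-0.4803  0.5861 -0.0735  1.8001 -0.0078  0.8452  1.0919]
-0.09 0.045 0 [-0.5403  0.7072 -0.0297  1.963   0.0425  0.472   1.0291]
-0.09 0.045 -0.1 [-0.4913  0.7417 -0.0576  1.8692 -0.0119  0.6205  1.1042]
-0.09 0.035 0 [-0.541   0.7246 -0.0287  1.967   0.0437  0.4506  1.028 ]
-0.09 0.035 -0.1 [-0.492   0.7579 -0.0566  1.873  -0.0121  0.6005  1.1052]
```

Use x = -0.21, tip height 0.04.

```bash
python3 - <<'E'
from h import *
Y=.247
p,o=push_pose(-.208,Y,.15,0); arm.move_straight(p,o)
p,o=push_pose(-.208,Y,.04,0); arm.move_straight(p,o)
f0=arm.observe()['contact_force']; print(arm.observe()['t'],f0,S(arm.observe()['tcp_pos']))
for x in (-.17,-.14,-.11,-.10):
    p,o=push_pose(x,Y,.04,0); arm.move_straight(p,o,feed=.07)
    s=arm.observe(); print(x,s['t'],Rs.T@(s['contact_force']-f0),S(s['tcp_pos']))
import cv2
for n in ("top","scene"): cv2.imwrite(f"pics/{n}1.png",arm.snapshot(n)[:,:,::-1])
E
```

```text
2.775 [0.2511 0.5814 0.3855] [-0.216   0.2472  0.1374]
-0.17 3.4667 [ 0.2261 -0.9644 -1.2061] [-0.1778  0.247   0.1369]
-0.14 4.0417 [-0.4195 -0.1157  0.0544] [-0.1478  0.247   0.1369]
-0.11 4.6167 [ 0.0624 -1.4663 -0.1941] [-0.1179  0.2469  0.137 ]
-0.1 4.9083 [-0.2164  0.0888 -1.2925] [-0.1076  0.247   0.137 ]
```

View pics/top1.png

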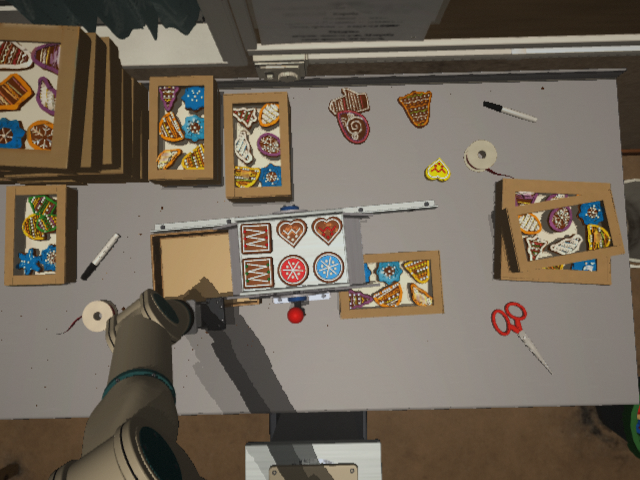

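View pics/scene1.png

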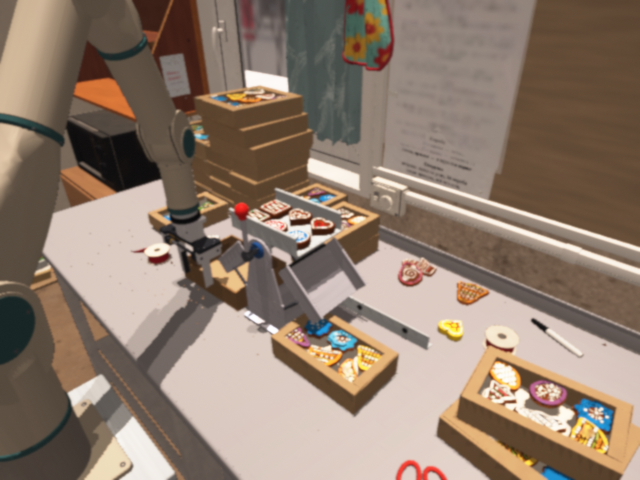

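The box slides ahead of the fingers; its far edge (about (190,233)) is nearly at the bar. I'll finish in small increments with a force stop.

```bash
python3 - <<'E'
from h import *
import cv2
Y=.247
f0=np.array([.25,.58,.39])
for x in np.arange(-.097,-.076,.002):
    p,o=push_pose(x,Y,.04,0); arm.move_straight(p,o,feed=.04)
    s=arm.observe(); f=Rs.T@(s['contact_force']-f0); print(round(x,4),s['t'],f,S(s['tcp_pos'])[0])
    if f[0]<-8: break
arm.wait(.2)
p,o=push_pose(-.13,Y,.04,0); arm.move_straight(p,o)
p,o=push_pose(-.14,Y,.16,0); arm.move_straight(p,o)
p,o=knob_pose(-.0,.4,dz=.12); arm.goto(p,o)
cv2.imwrite("pics/top2.png",cv2.resize(arm.snapshot("top")[180:340,130:340,::-1],None,fx=3.8,fy=3.75,interpolation=cv2.INTER_CUBIC))
cv2.imwrite("pics/scene2.png",arm.snapshot("scene")[:,:,::-1])
print(arm.observe()['t'],S(arm.observe()['tcp_pos']))
E
```

```text
-0.097 5.2583 [-0.2795 -0.3533 -0.3938] -0.10485142760538746
-0.095 5.5083 [-0.5342 -0.717   0.6712] -0.10305445200122268
-0.093 5.7583 [-1.5738 -0.8335 -0.975 ] -0.1008199715713827
-0.091 6.0083 [-0.4814 -0.516  -1.3035] -0.09861740458031551
-0.089 6.2583 [-3.5943 -0.7951  2.1689] -0.09766558835643763
-0.087 6.5083 [-6.6411  0.0605  5.3021] -0.09730956086913041
-0.085 6.7583 [-10.8334  -0.8092   7.8145] -0.09694617542853144
9.8 [-0.1947  0.0009  0.5095]
```

View pics/top2.png

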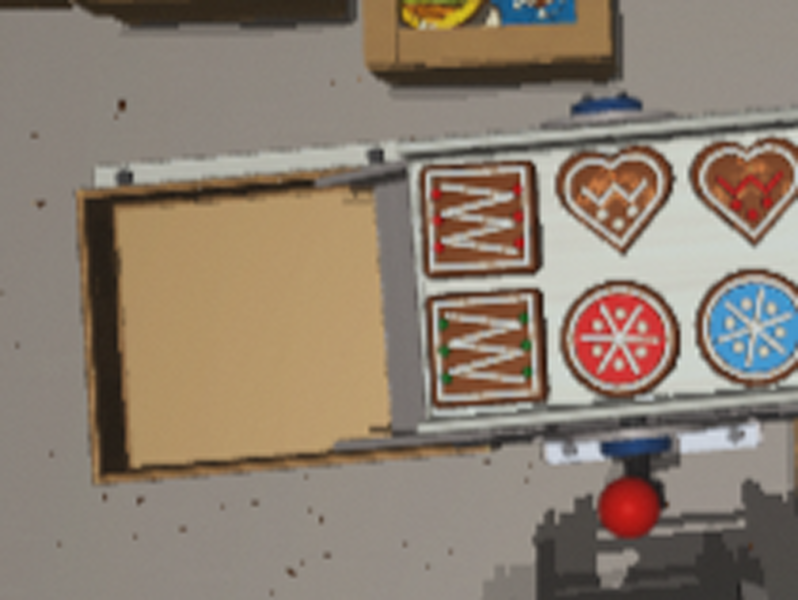

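View pics/scene2.png

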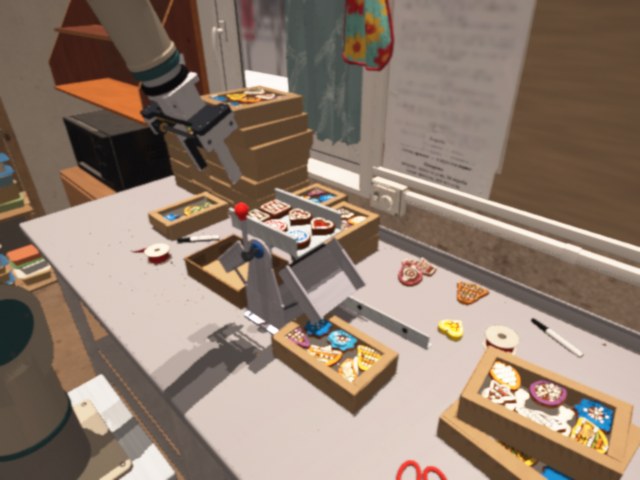

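```bash
python3 - <<'E'
from h import *
P=[S(px("top",130+u/3.8,180+v/3.75,.06)) for u,v in [(78,188),(97,483)]]
print(P, np.arctan2(P[0][1]-P[1][1],P[0][0]-P[1][0]), proj("top",W(-.118,0,.328)))
k=px("scene",241,211,.328); print(S(k), proj("scene",W(-.118,0,.328)))
# check knob line & IK straight
for d in (.12,.06,0): print(arm.solve_ik(*knob_pose(0,.4,dz=d)))
for f in (.3,.6,.9): print(arm.solve_ik(*knob_pose(f,.4)))
E
```

```text
[array([0.0919, 0.3341, 0.06  ]), array([-0.0896,  0.3329,  0.06  ])] 0.0064083695418931524 [295.7194 315.2886]
[-0.1219 -0.0026  0.328 ] [241.6819 209.9483]
[-0.4361 -0.1687  0.2632  2.0529  0.1139  0.8563  1.4047]
[-0.4379 -0.074   0.3068  2.1372  0.0782  0.677   1.4514]
[-0.4327  0.0428  0.3471  2.2051 -0.0062  0.4964  1.5458]
[-0.44    0.1073 -0.0443  2.1952  0.6987  0.6966  0.6938]
[-0.4683  0.2939 -0.3557  2.1607  0.9624  1.0688  0.2935]
[-0.5773  0.5462 -0.4734  2.1084  1.05    1.4207  0.0926]
```

```bash
python3 - <<'E'
from h import *
import cv2
arm.grip(.060,10)
arm.move_straight(*knob_pose(0,.4),feed=.12)
arm.grip(.036,10)
print(arm.observe()['grip_width'])
f0=arm.observe()['contact_force']
for f in (.1,.2):
    arm.move_straight(*knob_pose(f,.4),feed=.12)
    s=arm.observe(); print(f,s['t'],Rs.T@(s['contact_force']-f0))
for n in ("scene","top"): cv2.imwrite(f"pics/{n}3.png",arm.snapshot(n)[:,:,::-1])
E
```

```text
0.03631399589964455
0.1 12.65 [-1.1479 -0.8419  0.1496]
0.2 13.025 [-0.5844  0.146   0.9175]
```

View pics/scene3.png

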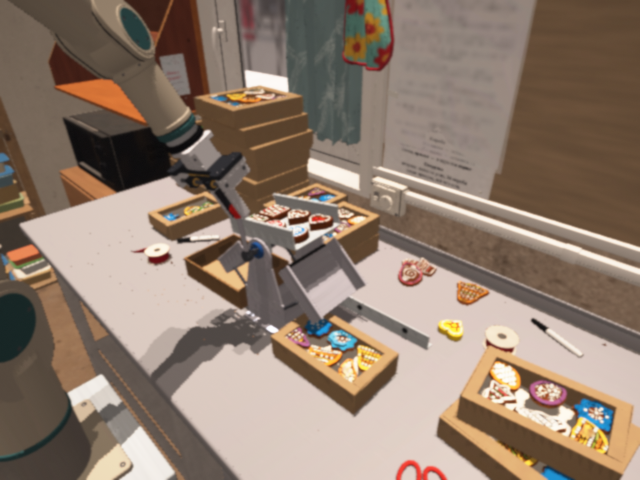

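View pics/top3.png

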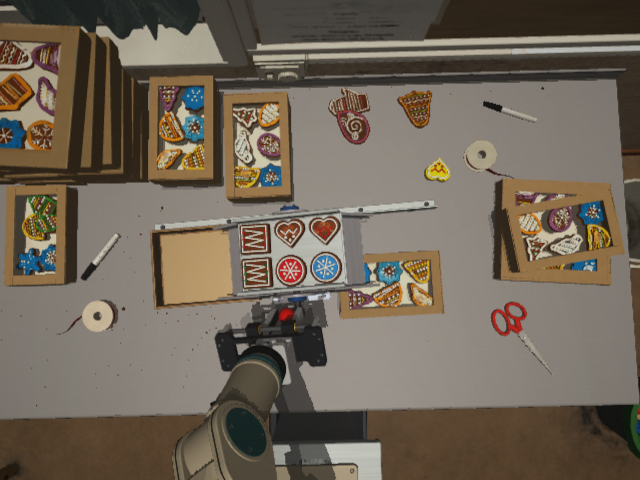

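The pan follows and tips left, with the knob caged between the fingers (top (286,315)). I'll carry on over to the stop.

```bash
python3 - <<'E'
from h import *
import cv2
f0=arm.observe()['contact_force']
for f in (.35,.5,.65,.75,.82,.86,.89,.91):
    arm.move_straight(*knob_pose(f,.4),feed=.12)
    s=arm.observe(); F=Rs.T@(s['contact_force']-f0); print(f,s['t'],F)
    if np.linalg.norm(F)>15: break
arm.wait(1.)
for n in ("scene","top"): cv2.imwrite(f"pics/{n}4.png",arm.snapshot(n)[:,:,::-1])
im=cv2.imread("pics/top4.png");cv2.imwrite("pics/top4c.png",cv2.resize(im[190:340,140:350],None,fx=3.8,fy=3.8,interpolation=cv2.INTER_CUBIC))
E
```

```text
0.35 13.5333 [ 0.3944 -1.3311 -0.2285]
0.5 13.9083 [ 0.0129 -0.6384  0.4561]
0.65 14.2833 [-0.3647 -0.3935  0.0179]
0.75 14.5833 [-0.1234 -0.3779 -0.8087]
0.82 14.8417 [-0.7045  0.3793  0.6267]
0.86 15.0917 [ 0.1157 -0.2171 -0.0099]
0.89 15.3417 [ 0.0247  0.6399 -0.4909]
0.91 15.5917 [ 0.089  -0.5186  0.3789]
```

View pics/scene4.png

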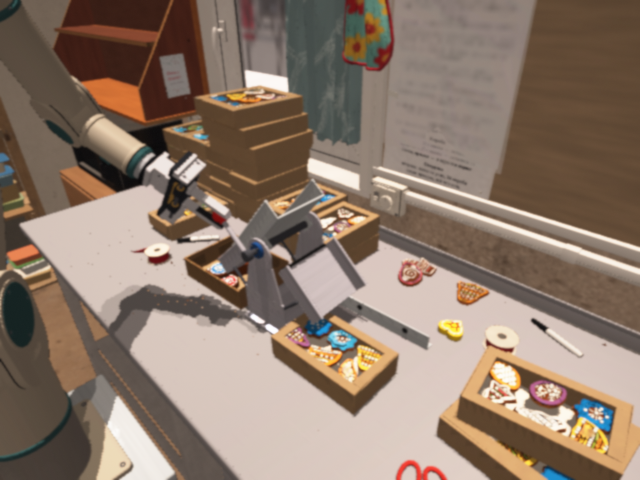

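View pics/top4c.png

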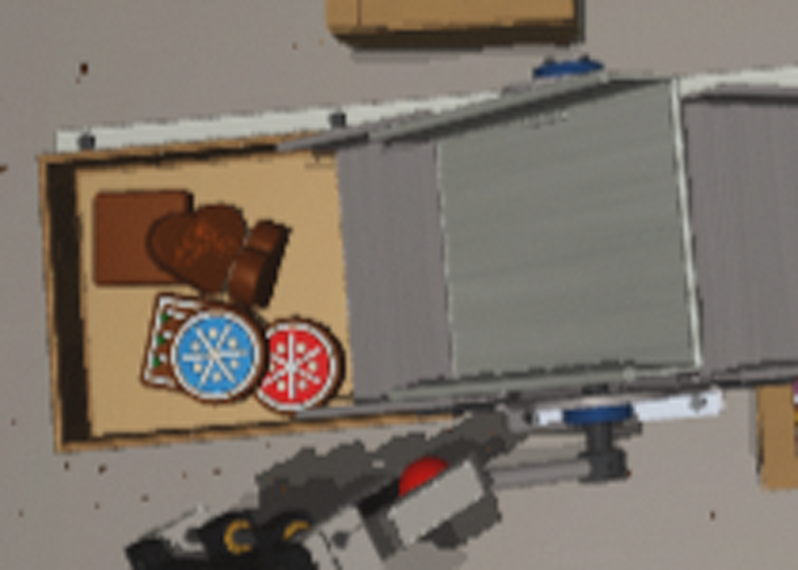

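```bash
python3 - <<'E'
from h import *
for f in (.75,.8,.85,.87): print(f,proj("top",W(-.118,.108*np.sin(f),.22+.108*np.cos(f))),proj("scene",W(-.118,.108*np.sin(f),.22+.108*np.cos(f))))
P=[S(px("top",140+u/3.8,190+v/3.8,.06)) for u,v in [(40,157),(57,453)]];print(P)
s=arm.observe();print(s['contact_force'],s['grip_width'],S(s['tcp_pos']+.078*R.from_rotvec(s['eef_rot']).as_matrix()[:,2]))
import cv2
im=cv2.imread("pics/scene4.png");cv2.imwrite("pics/s4c.png",cv2.resize(im[180:310,150:330],None,fx=4.4,fy=4.4,interpolation=cv2.INTER_CUBIC))
im=arm.snapshot("wrist");cv2.imwrite("pics/w4.png",im[:,:,::-1])
E
```

```text
0.75 [257.0335 317.775 ] [221.0061 212.1835]
0.8 [255.2132 317.8321] [220.136  213.2303]
0.85 [253.5217 317.8744] [219.3408 214.3716]
0.87 [252.8819 317.8872] [219.0439 214.8536]
[array([0.0892, 0.3343, 0.06  ]), array([-0.0904,  0.3342,  0.06  ])]
[ 0.4344 -0.1905 -0.1684] 0.035721373772025666 [-0.118   0.0853  0.2863]
```

View pics/s4c.png

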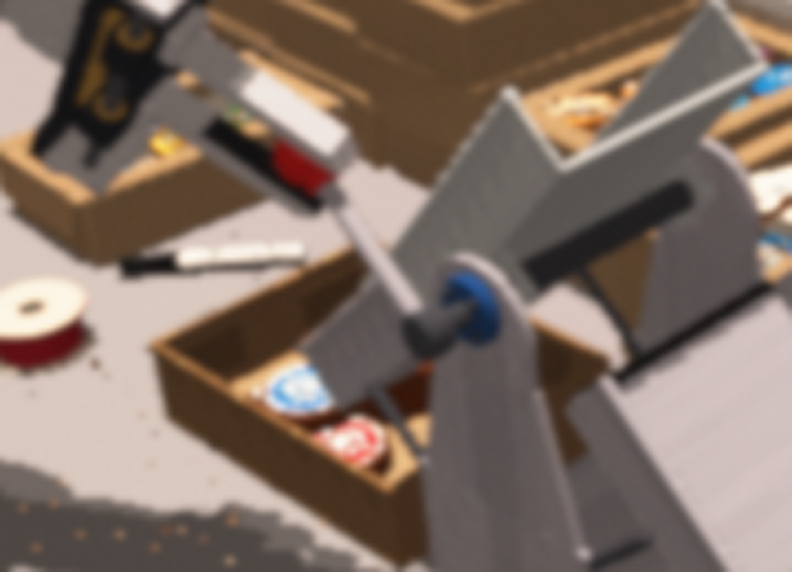

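View pics/w4.png

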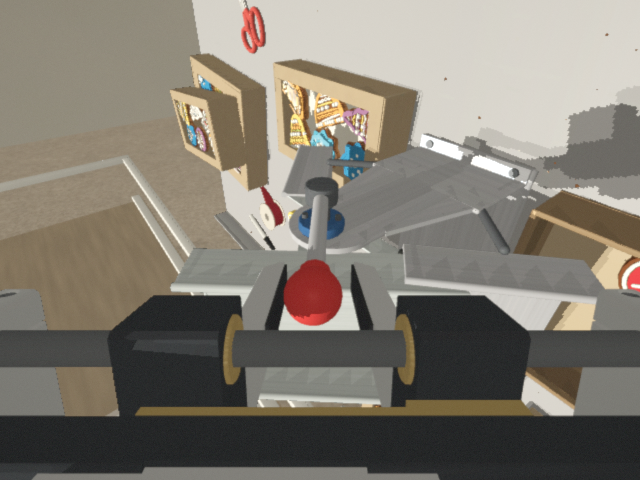

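All six lie in the box and the pan is at its stop. Now return the lever, overshooting by the ~3 mm finger clearance.

```bash
python3 - <<'E'
from h import *
import cv2
for f in (.75,.6,.45,.3,.15,.05,-.03):
    arm.move_straight(*knob_pose(f,.4),feed=.12)
arm.wait(.2); arm.grip(.060,10)
arm.move_straight(*knob_pose(-.03,.4,dz=.12),feed=.12)
p,_=knob_pose(-.03,.4,dz=.12)
for n in ("scene","top"): cv2.imwrite(f"pics/{n}5.png",arm.snapshot(n)[:,:,::-1])
im=cv2.imread("pics/top5.png");cv2.imwrite("pics/top5c.png",cv2.resize(im[190:340,140:350],None,fx=3.8,fy=3.8,interpolation=cv2.INTER_CUBIC))
im=cv2.imread("pics/scene5.png");cv2.imwrite("pics/s5c.png",cv2.resize(im[180:310,170:350],None,fx=4.4,fy=4.4,interpolation=cv2.INTER_CUBIC))
print(arm.observe()['t'])
for f in (-.1,0,.1): print(f,proj("top",W(-.118,.108*np.sin(f),.22+.108*np.cos(f))))
E
```

```text
21.5167
-0.1 [301.6747 314.775 ]
0 [295.7194 315.2886]
0.1 [289.7935 315.7707]
```

View pics/top5c.png

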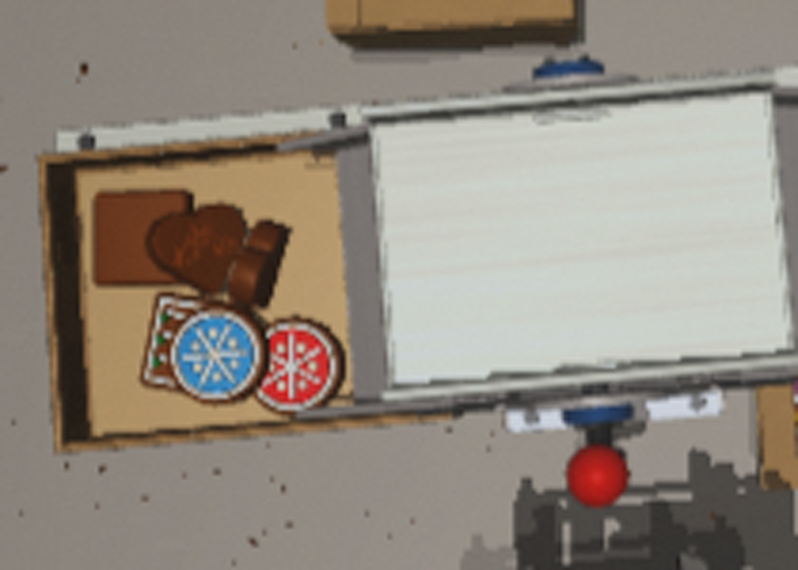

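View pics/s5c.png

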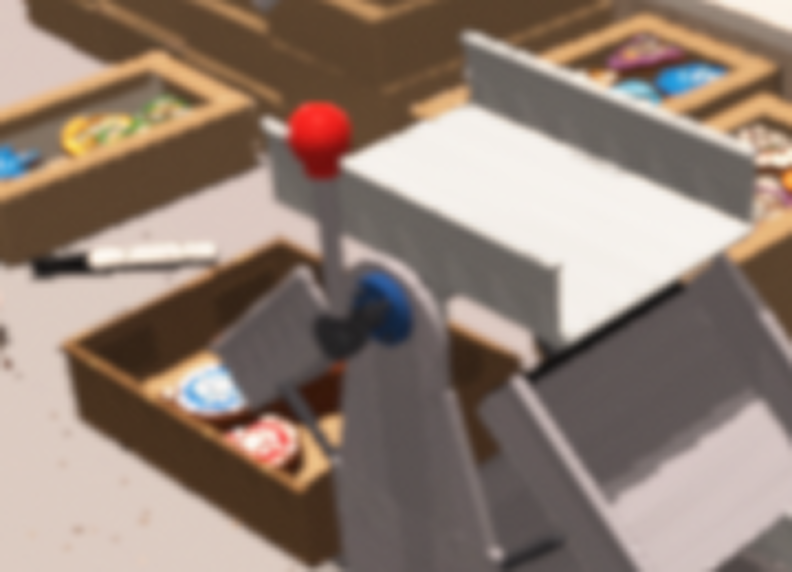

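The knob sits at the upright position (about -0.02 rad) and the pan is empty. One heart stands on edge (top5c (258,262)), so I'll check its height with the wrist camera.

```bash
python3 - <<'E'
from h import *
import cv2
o=ori(.35); p=W(-.13,.29,.33)
print(arm.solve_ik(p,o.as_rotvec()))
arm.goto(W(-.19,.1,.48),o.as_rotvec())
arm.goto(p,o.as_rotvec())
c=arm.calibration("wrist");im=arm.snapshot("wrist");print(c)
cv2.imwrite("pics/w6.png",im[:,:,::-1]);print(arm.observe()['t'])
cv2.imwrite("pics/s6.png",arm.snapshot("scene")[:,:,::-1])
for z in (0,.06): print(z,[proj("wrist",W(*q),c).round(0) for q in ((.09,.333,z),(-.09,.333,z),(-.09,.093,z),(.09,.093,z))])
E
```

```text
[-0.5664  0.343  -0.2816  2.0282  0.6068  0.6091  0.336 ]
{'K': array([[334.3434,   0.    , 318.6113],
       [  0.    , 334.3434, 236.5997],
       [  0.    ,   0.    ,   1.    ]]), 'position': array([0.3441, 0.2957, 0.3844]), 'rotation': array([1.8424, 1.9476, 0.5846])}
23.0667
0 [array([349., 269.]), array([357., 150.]), array([153., 150.]), array([186., 270.])]
0.06 [array([353., 298.]), array([362., 169.]), array([128., 170.]), array([171., 298.])]
```

View pics/w6.png

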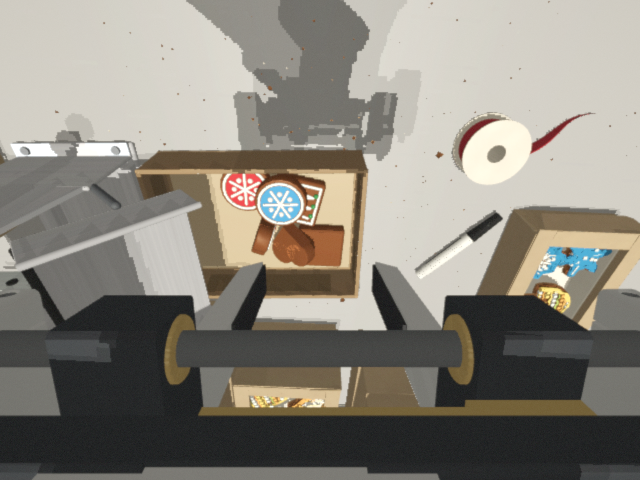

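```bash
python3 - <<'E'
import cv2
im=cv2.imread("pics/w6.png");cv2.imwrite("pics/w6c.png",cv2.resize(im[150:300,200:370],None,fx=4.5,fy=4,interpolation=cv2.INTER_CUBIC))
im=cv2.imread("pics/top5.png");cv2.imwrite("pics/t5d.png",cv2.resize(im[235:305,155:240],None,fx=8,fy=8,interpolation=cv2.INTER_CUBIC))
E
```

View pics/w6c.png

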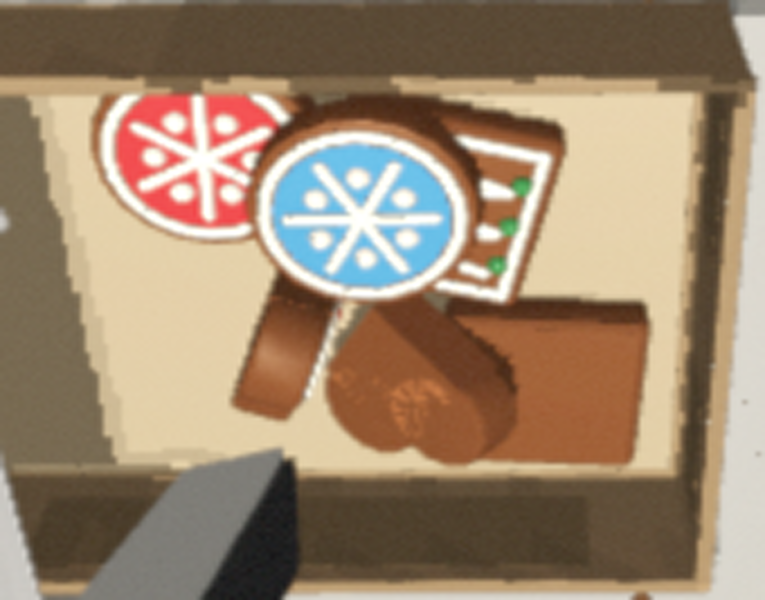

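View pics/t5d.png

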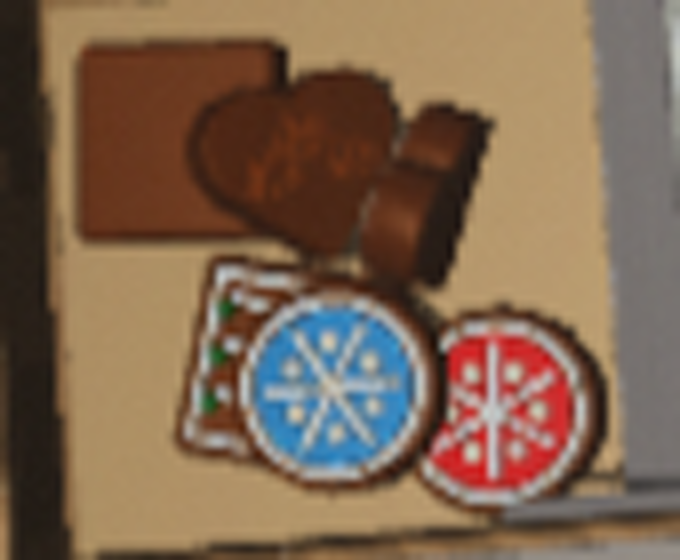

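All six are inside: two rounds, the green-dotted square, the face-down square, a heart lying face down and a heart on edge resting against it, its middle at about 30 mm. Nothing has moved between pictures, and the arm is clear.

```bash
python3 - <<'E'
from h import *
s=arm.observe();print(s['t'],s['contact_force'],np.abs(s['qd']).max())
arm.close_job()
E
```

```text
23.1167 [-0.061  -0.3405  0.8844] 0.005862216868458881
the job is handed in; nothing more can be done
```

The job is done and handed in at about 23 s of the 67 s allowed. `close_job` gives no verdict, so what follows is from my own camera checks.

- **Box:** I slid the empty kraft box on the left straight back until the contact force showed it against the stop bar. The pictures then put its middle within about 2 mm of its place along x and at y ≈ 0.214 m, with well under 1 degree of turn relative to the stand. It was still in place after the gingerbreads dropped in.
- **Tipping:** I held the red knob loosely between the fingers and took the lever over to the left stop, about 0.87 rad by the knob's position in the pictures.
- **Gingerbreads:** All six are in the box, and the pan is empty. One heart stands on edge, leaning on the other. I judged its height rather than measured it: its middle is about 30 mm up, below the rim.
- **Pan and arm:** The pan is level again, about -0.02 rad. I never drove the arm near the filled gift box, and the arm was clear of everything at hand-in.

One check was uninformative: the wrist force showed almost nothing while the lever moved or at its stop. I relied on the pictures there. One downward line at the start was refused as unreachable, so I came down a little closer to the box.

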